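# Bed a flange plate down on its parallels in the vise

### The job

The aluminium flange plate clamped in the blue vise is sitting high and perhaps crooked: with the orange-footed tamper, tap or press it down at both ends until it beds firmly on both steel parallels and neither of them slides any more. Take the tamper off the plate and prove it by giving the end of each parallel a light, steady push, first the one by the fixed jaw, then the one by the moving jaw (tap again if one still slides). Finish with the parallels still in their places and the tamper standing upright on its black pad; do not touch the plate with the fingers, keep the tamper off its brass boss, do not slam it, and leave the other things on the bench alone.

Things in the scene. Friction and masses are not known exactly. Their poses are not given: they have to be found in the camera images.
- vise: blue machine vise, fixed; origin on the bench top under the plate's centre. y runs across the jaw opening from the fixed jaw (-y) to the moving jaw, screw and T-handle (+y, out to 250 mm, 70 mm high); x runs along the jaws, -x towards the robot. Bed 40 mm above the bench, 110 mm wide in x, y -115 to +205 mm. Jaw faces at y -71.5 and +71.5 mm; jaws 100 mm wide, tops 82 mm above the bench.
- plate_c (a point): centre (half-way up) of the aluminium flange plate, 80 (vise x) by 140 (vise y) by 25 mm. Stiff friction of the jaws holds it 5 to 10 mm too high, tipped up to 0.05 rad about x. It only moves up or down or rocks about x, and stays where left. Bedded, it is level and this point is 82.5 mm, its top 95 mm above the bench.
- end_fixed (a point): point on the plate's top, 48 mm from its centre towards the fixed jaw: middle of the free flat area (80 by 55 mm) where it can be tapped. Pressed here or at the other end the plate creeps down and rocks under 1 to 10 N, differently each time; bedded it stops hard. A press of 15 to 30 N at each end in turn beds it; over 90 N counts as slamming.
- end_moving (a point): the like point on the plate's top, 48 mm from its centre towards the moving jaw.
- boss_top (a point): centre of the top of the finished brass boss, 30 mm diameter, standing 10 mm high in the middle of the plate's top. Not to be tapped or pressed.
- bar_fixed_c (a point): centre of the loose steel parallel by the fixed jaw, 140 (along vise x) by 12 by 30 mm high, on the vise bed, 56 mm from the plate's centre. Its ends stick out about 30 mm from the plate, 15 mm from the bed. Loose, it slides along x under 1 to 2 N; nipped under the bedded plate it resists 3 to 15 N. Prove it with about 3 N on an end for half a second, by fingers or held tamper.
- bar_moving_c (a point): centre of the like steel parallel next to the moving jaw, 56 mm from the plate's centre towards the moving jaw.
- tamper_c (a point): centre (half-way up) of the hand tamper, which stands upright, z along its axis: round orange nylon foot 46 mm diameter and 45 mm high, above it a round aluminium stem 30 mm diameter and 55 mm high; 100 mm tall in all, 0.25 kg. It is gripped by the stem from above, finger tips just over the foot.
- pad: black rubber pad, 130 by 130 by 4 mm, fixed on the bench; origin at the centre of its underside. The tamper stands on it and goes back to it.
- fan: bystander: square black cooling fan, 120 by 120 by 40 mm, flat on the bench behind the vise; origin at the centre of its underside.
- drill: bystander: blue and black cordless drill standing on its battery, 190 mm high; origin at the centre of its underside.
- carton: bystander: open cardboard box 130 by 190 by 75 mm; origin at the centre of its underside.
- spare_bar: bystander: a spare steel parallel, 140 by 12 by 30 mm, standing on the bench between vise and drill; origin at the centre of its underside. Not needed.
There are look-alikes about, which are no part of the job. Several things look just like the part that bears tamper_c: the one meant starts farthest to the robot's right.

How it is judged:
By the outcome, as a careful person would: the job done as asked, in the order asked, and still so for the second after the job is handed in, with the robot touching nothing.
It also fails if it takes over 72 s, if anything falls off the work surface, if the arm or the gripper's body presses on something with over 40 N, if the wrist force passes 120 N, or if a joint passes its speed limit or range.

### The arm

A 6-joint arm with a two-finger parallel gripper is mounted at the origin on the work surface. World frame = base frame: x ahead of the robot, y to its left, z up, the work surface at z = 0. Lengths are in m, angles in rad, forces in N, time in s.
With the tool pointing down it reaches from about 0.375 to 0.9 m from the base axis. Payload 3.1 kg.
Tool frame: the origin (TCP) lies between the finger pads; the fingertips stand 11 mm ahead of it and the grasp point (between the pads) lies 8 mm behind it; z points along the fingers, y is the line along which they close (so a half turn about z gives the same grasp; the last joint's range is limited). The gripper opens to 87 mm and grips with 3 to 60 N. Pads are 19 mm wide; open, the fingers measure 117 mm over their backs; the gripper's body (75 mm by 190 mm) begins 51 mm behind the grasp point.
Start: joints at [0.985, 0.527, 1.433, -0, 1.181, -0.178], TCP at [0.248, 0.574, 0.234] pointing down, gripper open.
Joint ranges: [-3.08, 3.08], [-0.75, 2.2], [0.22, 2.44], [-1.43, 4.57], [0, 2.65], [-2.85, 2.85]. Speed limits (rad/s): [2.79, 2.79, 3.14, 3.14, 3.14, 3.14].

### API

Orientations are given as a unit quaternion [x, y, z, w].
In Python, from rig import robot gives the robot as it stands.
- The arm moves only by the tool move_arm, never from a script. Its argument "moves" is text: rows parted by semicolons, each of 7 numbers parted by spaces: the shift along the tool's x, y, z in units of 100 mm (1.0 is 100 mm), then the turn, a rotation vector about the tool's x, y, z in units of 90 degrees (1.0 is 90 degrees), then the opening, from 0 (shut) to 1 (fully open). A call has 1 to 12 rows; each row is the pose to reach, as a shift and turn from the pose commanded when the call began, along the tool's axes at that moment; what a row does not reach only later rows make up. A row lasts 1/10 s, in which the tool goes at most 50 mm and 8.59 degrees, less where a joint would pass 70% of its speed; a pose out of reach is approached as far as the arm can. A call with a number of a shift or a turn outside -1 to 1 is refused whole. A call with a gripper value outside its range is refused whole. The fingers move at their own pace and stop on an object; "squeeze" is the grip in N (left out, the last holds). Time passes only in rows, so rows that repeat a pose let the fingers close. It gives the time, the measured TCP pose, the force, the opening and the grip force at its end, in the units of the state.
- robot.get_obs(): the state, without advancing time (a new reading comes with each control period).
- robot.camera(name): name is "scene" or "side" or "wrist"; returns a dict with "image" (400x640x3 uint8, red, green, blue), "intrinsics" (3x3 intrinsics, pixels), "extrinsics" (4x4, takes a point from world to camera coordinates). Camera axes: x right, y up, looking along -z (the intrinsics and any distortion apply to the point x, -y, -z); pixel columns grow to the right and rows downward; lengths in m; the calibration is good to about 2 mm. A picture is of the moment at which its call begins. There is no depth.
- robot.hand_in(): hands the job in; it is judged then, once.
The state is a dict: "time": time; "q": joint angles; "joint_velocities": joint speeds; "joint_torque": joint torques, N m; "position": TCP position; "tool_rot": TCP orientation; "ft_force": force on the tool from outside, world axes, zero at the start; "moment": the same for the moment, N m; "grip_width": finger opening in m; "grip_force": force on a finger pad.
Only numpy, scipy, OpenCV 4.12 (cv2) and the standard library are available. Lean on these libraries where they do the work, as an engineer would, in place of code of your own. Each camera call takes 0.05 s, during which the arm holds its last target. There are 200 camera calls.

## Working session

There is one attempt and no reset: what is moved stays moved. The work goes in short steps, Python scripts to look and compute and a tool call to move; the robot and the scene stay as the last step left them, time stands still between calls to the robot, and variables do not carry over. Pictures are saved under pics/ and viewed, at most 12 in all, crops included, and the job is handed in when it is done.

Besides the shell and the picture viewer there is one more tool, called after "Emit:" as a command line: name --argument value ..., lists and objects as JSON in quotes. move_arm: Moves the arm, as the interface text tells. Shifts and turns lie within -1 to 1; 1 stands for 100 mm of shift or 90 degrees of turn. Its arguments: {"type":"object","properties":{"moves":{"type":"string"},"squeeze":{"type":"number"}},"required":["moves"]}

```bash
mkdir -p pics; ls
python3 - <<'E'
from rig import robot
import cv2,numpy as np
for n in ["scene","side","wrist"]:
    c=robot.camera(n); cv2.imwrite(f"pics/{n}0.png",c["image"][:,:,::-1]); np.savez(f"pics/{n}0.npz",**c)
    print(n,c["intrinsics"].tolist(),np.round(c["extrinsics"],4).tolist(),[k for k in c])
o=robot.get_obs();print(o)
E
```

```text
pics
scene [[409.60319185316223, 0.0, 323.8165899924534], [0.0, 409.60319185316223, 197.8226563490801], [0.0, 0.0, 1.0]] [[0.8165, 0.5773, -0.0053, -0.4763], [-0.4837, 0.6891, 0.5396, 0.1676], [0.3152, -0.438, 0.8419, -1.4088], [0.0, 0.0, 0.0, 1.0]] ['image', 'intrinsics', 'extrinsics']
side [[427.1972431478342, 0.0, 317.26779992748885], [0.0, 427.1972431478342, 200.09428922545538], [0.0, 0.0, 1.0]] [[0.9069, -0.4212, 0.0035, -0.4765], [0.2011, 0.4403, 0.875, -0.2241], [-0.3701, -0.7929, 0.4841, -1.0709], [0.0, 0.0, 0.0, 1.0]] ['image', 'intrinsics', 'extrinsics']
wrist [[354.1253508974334, 0.0, 323.75084408798904], [0.0, 354.1253508974334, 199.56640336627976], [0.0, 0.0, 1.0]] [[0.3967, 0.9179, -0.0013, -0.6247], [-0.877, 0.3787, -0.2957, 0.0361], [-0.2709, 0.1185, 0.9553, -0.3922], [0.0, 0.0, 0.0, 1.0]] ['image', 'intrinsics', 'extrinsics']
{'time': 0.15, 'q': array([ 9.84521950e-01,  5.28264846e-01,  1.43359532e+00, -2.07544643e-05,
        1.18141145e+00, -1.78496946e-01]), 'joint_velocities': array([-0.00014403, -0.00391692, -0.00361069,  0.00093999,  0.00025758,
        0.00125302]), 'joint_torque': array([ 4.43483495e-04, -4.40430701e+01, -1.76843101e+01,  6.33858726e-02,
        5.52028231e-02, -8.13637712e-05]), 'position': array([0.24752827, 0.57330459, 0.23279294]), 'tool_rot': array([ 2.02475082e-01,  9.79287055e-01, -7.82435653e-04, -3.04337034e-04]), 'ft_force': array([0.20799195, 0.14709168, 0.1544403 ]), 'moment': array([ 0.02780514, -0.02384358, -0.00190115]), 'grip_force': 0.0, 'grip_width': 0.0871128055347939}
```

View pics/scene0.png

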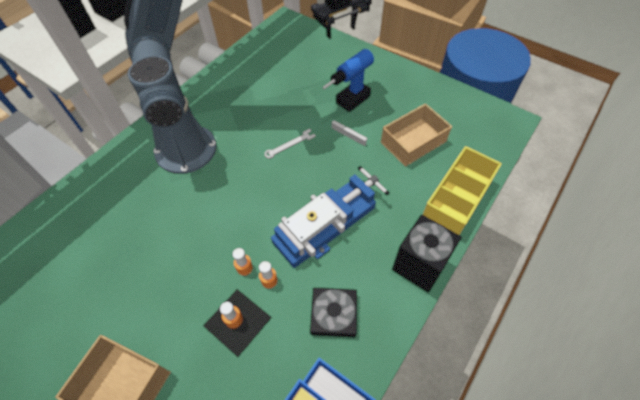

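View pics/side0.png

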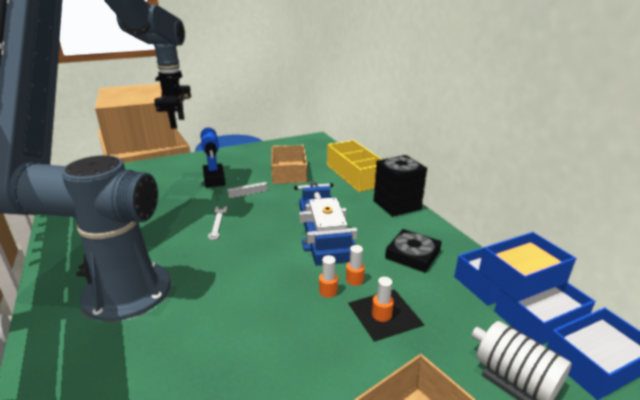

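The scene view shows the tamper on the pad at (231,315), look-alikes at (242,261) and (267,274), and the boss at (312,215). In the side view they are at tamper (383,300), look-alikes (328,278) and (356,266), and boss (328,210).

```bash
cat > h.py <<'E'
import numpy as np,cv2
from scipy.spatial.transform import Rotation as R
def load(n): return dict(np.load(f"pics/{n}.npz"))
def P(c):
    return c["intrinsics"]@np.diag([1,-1,-1])@c["extrinsics"][:3]
def tri(*obs):
    A=[]
    for c,(u,v) in obs:
        p=P(c); A+= [u*p[2]-p[0], v*p[2]-p[1]]
    A=np.array(A); return np.linalg.lstsq(A[:,:3],-A[:,3],rcond=None)[0]
def proj(c,X):
    q=P(c)@np.append(X,1); return q[:2]/q[2]
def onz(c,uv,z):
    p=P(c); u,v=uv; A=np.array([u*p[2]-p[0],v*p[2]-p[1]])
    return np.append(np.linalg.solve(A[:,:2],-(A[:,2]*z+A[:,3])),z)
def snap(robot,cam,name):
    c=robot.camera(cam); cv2.imwrite(f"pics/{name}.png",c["image"][:,:,::-1]); np.savez(f"pics/{name}.npz",**c); return c
def rel(o,pos,rot=None):
    r=R.from_quat(o["tool_rot"]); s=r.inv().apply(np.array(pos)-o["position"])*10
    t=(r.inv()*rot).as_rotvec()/(np.pi/2) if rot is not None else np.zeros(3)
    return np.round(s,3),np.round(t,3)
E
python3 - <<'E'
from h import *
s,d=load("scene0"),load("side0")
for n,a,b in [("tamper top",(227,308),(385,283)),("boss",(312,215),(328,210)),("la1",(239,254),(328,262)),("la2",(265,267),(356,251)),("pad",(237,322),(386,312))]:
    X=tri((s,a),(d,b));print(n,X.round(3),proj(s,X)-a,proj(d,X)-b)
for n,a in [("handle",(373,180)),("viseFar",(290,260))]: print(n,onz(s,a,.05))
w=load("wrist0");T=np.linalg.inv(w["extrinsics"]);print("cam pos",T[:3,3],"look",-T[:3,2])
from rig import robot
o=robot.get_obs();print(R.from_quat(o["tool_rot"]).as_matrix().round(3))
E
```

```text
tamper top [ 0.532 -0.341  0.095] [0.02247241 0.48906004] [-0.43488164 -0.25059667]
boss [ 0.552 -0.011  0.104] [0.11530523 0.91327336] [-0.66476907 -0.49594506]
la1 [ 0.455 -0.212  0.088] [0.01108514 0.10930686] [-0.09317399 -0.06332555]
la2 [ 0.537 -0.201  0.089] [0.03572073 0.42309529] [-0.34508035 -0.22432051]
pad [ 0.544 -0.342  0.004] [0.00121017 0.0357135 ] [-0.03285363 -0.01800758]
handle [0.61062349 0.2267578  0.05      ]
viseFar [ 0.56471602 -0.13475859  0.05      ]
cam pos [0.17328186 0.60625217 0.38456419] look [ 0.27092685 -0.11845678 -0.95528353]
[[-0.918  0.397 -0.001]
 [ 0.397  0.918 -0.001]
 [ 0.    -0.002 -1.   ]]
```

View pics/wrist0.png

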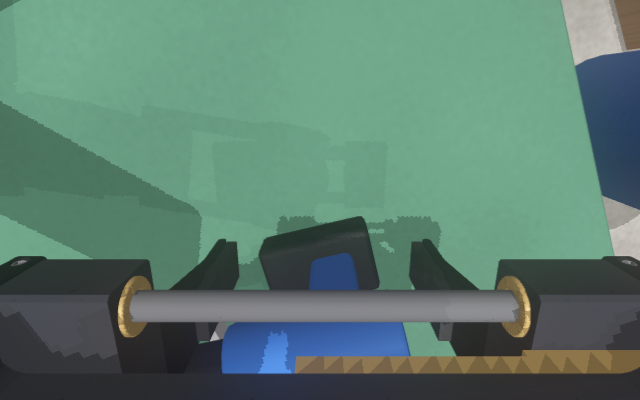

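The wrist view shows the drill right under the gripper at (320,300), so I lift first, then turn to the vise yaw and cross over.

Emit:
move_arm --moves "0 0 -0.4 0 0 0 1;0 0 -0.8 0 0 -0.05 1;0 0 -1 0 0 -0.108 1"

```text
time: 0.45
position: [0.2485, 0.5749, 0.337]
tool_rot: [0.117, 0.993, 0.002, 0.001]
ft_force: [0.5, 0.8, 0.5]
grip_width: 0.0871
grip_force: 0.0
```

Emit:
move_arm --moves "-0.28 -0.45 0 0 0 0 1;-0.57 -0.9 0 0 0 0 1"

```text
time: 0.65
position: [0.2799, 0.4788, 0.334]
tool_rot: [0.117, 0.993, 0.001, 0.001]
ft_force: [0.9, -0.6, -0.7]
grip_width: 0.0871
grip_force: 0.0
```

Emit:
move_arm --moves "-0.28 -0.45 0 0 0 0 1;-0.57 -0.9 0 0 0 0 1"

```text
time: 0.85
position: [0.3118, 0.3824, 0.3333]
tool_rot: [0.118, 0.993, -0.0, -0.0]
ft_force: [0.5, -0.7, 0.2]
grip_width: 0.0873
grip_force: 0.0
```

Emit:
move_arm --moves "-0.28 -0.45 0 0 0 0 1;-0.57 -0.9 0 0 0 0 1"

```text
time: 1.05
position: [0.3438, 0.2876, 0.3334]
tool_rot: [0.118, 0.993, -0.0, 0.0]
ft_force: [0.5, 0.2, 0.2]
grip_width: 0.0866
grip_force: 0.0
```

Emit:
move_arm --moves "-0.28 -0.45 0 0 0 0 1;-0.57 -0.9 0 0 0 0 1"

```text
time: 1.25
position: [0.3758, 0.1929, 0.3335]
tool_rot: [0.119, 0.993, 0.0, 0.0]
ft_force: [1.5, -0.0, -0.4]
grip_width: 0.0869
grip_force: 0.0
```

Emit:
move_arm --moves "-0.28 -0.45 0 0 0 0 1;-0.57 -0.9 0 0 0 0 1"

```text
time: 1.45
position: [0.4079, 0.0982, 0.3336]
tool_rot: [0.119, 0.993, 0.0, 0.0]
ft_force: [1.2, 0.7, 0.1]
grip_width: 0.087
grip_force: 0.0
```

Emit:
move_arm --moves "-0.28 -0.45 0 0 0 0 1;-0.57 -0.9 0 0 0 0 1;-0.57 -0.9 0 0 0 0 1;-0.57 -0.9 0 0 0 0 1"

```text
time: 1.85
position: [0.4423, -0.0022, 0.3332]
tool_rot: [0.121, 0.993, 0.0, -0.0]
ft_force: [0.5, 0.7, -0.2]
grip_width: 0.0871
grip_force: 0.0
```

Run:
```python
from h import *
from rig import robot
snap(robot,"wrist","w1");o=robot.get_obs();print(o["time"],o["position"],R.from_quat(o["tool_rot"]).as_matrix().round(3).tolist(),o["ft_force"])
```

```text
1.9 [ 0.44157701 -0.00076717  0.33315345] [[-0.971, 0.238, -0.001], [0.238, 0.971, 0.001], [0.002, 0.001, -1.0]] [ 0.07273365 -0.33954911  0.4095662 ]
```

View pics/w1.png

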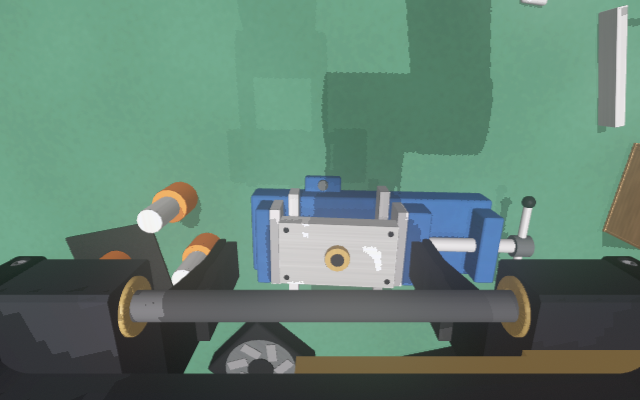

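The wrist view shows the boss at (337,260), the parallels' near ends at (294,195) and (383,195), a look-alike at (150,220), and the pad and true tamper half hidden at (115,258). The second view will be from farther right.

Emit:
move_arm --moves "-0.35 -0.4 0 0 0 0 1;-0.7 -0.8 0 0 0 0 1;-0.7 -1 0 0 0 0 1"

```text
time: 2.2
position: [0.4891, -0.1154, 0.3337]
tool_rot: [0.118, 0.993, -0.0, 0.001]
ft_force: [-0.3, 0.1, 0.2]
grip_width: 0.0867
grip_force: 0.0
```

Emit:
move_arm --moves "0 -0.4 0 0 0 0 1;0 -0.8 0 0 0 0 1;0 -0.8 0 0 0 0 1;0 -0.8 0 0 0 0 1"

```text
time: 2.6
position: [0.4674, -0.1906, 0.3333]
tool_rot: [0.119, 0.993, 0.001, -0.0]
ft_force: [-0.3, 0.1, -0.1]
grip_width: 0.0871
grip_force: 0.0
```

Run:
```python
from h import *
from rig import robot
snap(robot,"wrist","w2");o=robot.get_obs();print(o["time"],o["position"])
```

```text
2.65 [ 0.46755458 -0.19007317  0.33339831]
```

View pics/w2.png

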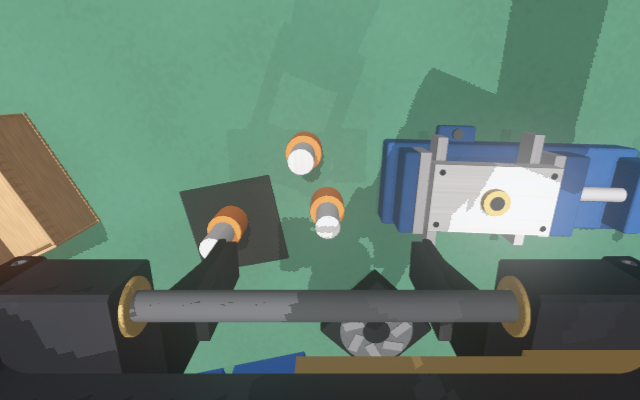

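View 2: the boss is at (496,203), plate screws at (443,172), (555,177), (543,229) and (436,224), parallels' ends at (440,137) and (540,136), tamper foot at (227,225), and pad corners at (180,191), (268,176) and (288,258).

```bash
python3 - <<'E'
from h import *
a,b=load("w1"),load("w2");s,d=load("scene0"),load("side0")
pts={}
for n,p,q in [("boss",(337,260),(496,203)),("TL",(286,220),(443,172)),("TR",(391,234),(555,177)),("BR",(388,282),(543,229)),("BL",(287,277),(436,224)),("barF",(294,190),(440,137)),("barM",(384,188),(537,134)),("la1top",(150,221),(301,161)),]:
    X=pts[n]=tri((a,p),(b,q));print(n,X.round(4),(proj(a,X)-p).round(1),(proj(b,X)-q).round(1))
c=[pts[k] for k in("TL","TR","BR","BL")];m=np.mean(c,0);print("mean",m)
v=(c[1]+c[2]-c[0]-c[3])/2;print("vise y dir",v,np.degrees(np.arctan2(v[1],v[0])),np.linalg.norm(v));u=(c[2]+c[3]-c[0]-c[1])/2;print("x dir",u,np.degrees(np.arctan2(u[1],u[0])))
for q in [(180,191),(268,176),(288,258)]: print("pad",onz(b,q,.004))
print("pad mid",(onz(b,(180,191),.004)+onz(b,(288,258),.004))/2)
X=tri((s,(227,308)),(d,(385,283)),(b,(210,247)));print("tampTop",X,proj(b,X),proj(s,X),proj(d,X))
for z in (.004,.049,.104): print([proj(b,[x,y,z]).round() .tolist()for x,y in[(.535,-.34)]])
def blob(c,box,lo,hi):
    x0,y0,x1,y1=box;h=cv2.cvtColor(c["image"],cv2.COLOR_RGB2HSV)[y0:y1,x0:x1];m=cv2.inRange(h,lo,hi);M=np.argwhere(m);return M.mean(0)[::-1]+[x0,y0],len(M),M.min(0)[::-1]+[x0,y0],M.max(0)[::-1]+[x0,y0]
print(blob(s,(215,295,250,335),(3,150,80),(20,255,255)));print(blob(d,(365,275,400,325),(3,150,80),(20,255,255)));print(blob(b,(195,195,260,262),(3,120,60),(22,255,255)))
E
python3 - <<'E'
import cv2
a=cv2.imread('pics/w2.png')[150:270,170:360];cv2.imwrite('pics/w2c.png',cv2.resize(a,None,fx=4,fy=4,interpolation=2))
E
```

```text
boss [ 0.5512 -0.0124  0.1104] [-0.1 -0.4] [0.1 0.4]
TL [ 0.5015 -0.0604  0.0916] [1.4 4.5] [-1.4 -4.7]
TR [0.5374 0.0556 0.1055] [0.1 0.4] [-0.1 -0.4]
BR [0.5986 0.0405 0.1034] [-0.1 -0.2] [0.1 0.2]
BL [ 0.5653 -0.0781  0.0983] [-0.  -0.1] [0.  0.1]
barF [ 0.4731 -0.047   0.0549] [0.4 1.1] [-0.4 -1.1]
barM [0.4953 0.063  0.0623] [0.4 1. ] [-0.4 -1. ]
la1top [ 0.4559 -0.2124  0.0998] [-0.1 -0.3] [0.1 0.3]
mean [ 0.5507022  -0.01061609  0.09973023]
vise y dir [0.03458588 0.11730749 0.00946838] 73.5728516434485 0.12266572967070129
x dir [ 0.06254334 -0.01638009  0.00231279] -14.676130789056863
pad [ 0.47327912 -0.39934089  0.004     ]
pad [ 0.48172979 -0.2726677   0.004     ]
pad [ 0.60988405 -0.27893603  0.004     ]
pad mid [ 0.54158158 -0.33913846  0.004     ]
tampTop [ 0.53150849 -0.34247133  0.0968693 ] [212.09471559 246.82996585] [226.23733864 308.67316126] [384.85031051 282.5762942 ]
[[234.0, 222.0]]
[[226.0, 234.0]]
[[213.0, 252.0]]
(array([234.02590674, 319.87564767]), 193, array([221, 306]), array([242, 328]))
(array([381.74038462, 309.70913462]), 416, array([372, 295]), array([393, 321]))
(array([230.71606648, 220.1966759 ]), 722, array([207, 206]), array([247, 242]))
```

View pics/w2c.png

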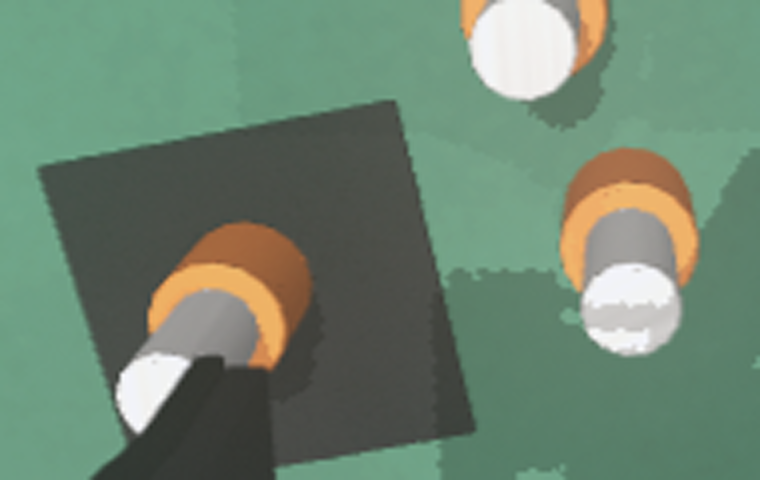

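Cross-check agrees: boss near (0.551,-0.012), top at 110 mm (about 5 mm high); vise y at about 75° yaw; the parallels' ends match ±56 and -70 mm. Tamper is at about (0.533,-0.342), with its top at about 0.10. Moving over it.

Emit:
move_arm --moves "-0.4 -0.4 0 0 0 0 1;-0.8 -0.8 0 0 0 0 1;-1 -1 0 0 0 0.013 1"

```text
time: 2.95
position: [0.5432, -0.3119, 0.3338]
tool_rot: [0.127, 0.992, 0.0, 0.0]
ft_force: [0.6, 0.3, 0.3]
grip_width: 0.0871
grip_force: 0.0
```

Emit:
move_arm --moves "0 -0.32 0 0 0 0 1;0 -0.32 0.4 0 0 0 1;0 -0.32 0.8 0 0 0 1;0 -0.32 1 0 0 0 1;0 -0.32 1 0 0 0 1;0 -0.32 1 0 0 0 1"

```text
time: 3.55
position: [0.5341, -0.3423, 0.234]
tool_rot: [0.128, 0.992, 0.0, 0.0]
ft_force: [0.4, -0.2, 0.9]
grip_width: 0.0871
grip_force: 0.0
```

Run:
```python
from h import *
from rig import robot
c=snap(robot,"wrist","w3");o=robot.get_obs();print(o["time"],o["position"],o["tool_rot"]);print(rel(o,[.533,-.342,.064]))
snap(robot,"scene","s3")
cv2.imwrite("pics/v3.png",np.vstack([c["image"][150:400,150:500,::-1]]))
```

```text
3.6 [ 0.53451699 -0.34311922  0.2351118 ] [ 1.27860863e-01  9.91791289e-01 -6.63916067e-04  1.09492756e-03]
(array([0.022, 0.009, 1.711]), array([0., 0., 0.]))
```

View pics/w3.png

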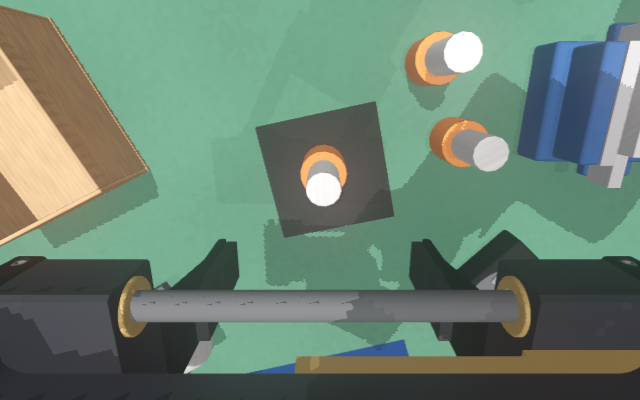

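The view shows the tamper top at (323.5,189), foot rim centre at (324,171), and pad corners at (256,128), (375,102), (394,215) and (285,237).

Run:
```python
from h import *
from rig import robot
c=load("w3");b=load("w2");o=robot.get_obs()
X=tri((c,(323.5,189)),(b,(211.5,250.5)));print("top tri",X)
print(onz(c,(323.5,189),.104),onz(c,(324,171),.049))
p=[onz(c,q,.004) for q in[(256,128),(375,102),(394,215),(285,237)]];print(np.round(p,3).tolist(),"pad",np.mean(p,0))
print(o["position"],R.from_quat(o["tool_rot"]).as_matrix().round(4).tolist())
```

```text
top tri [ 0.53161292 -0.3406895   0.10618725]
[ 0.53145719 -0.34103522  0.104     ] [ 0.52880934 -0.33982784  0.049     ]
[[0.475, -0.4, 0.004], [0.481, -0.272, 0.004], [0.609, -0.278, 0.004], [0.603, -0.406, 0.004]] pad [ 0.54201049 -0.33922414  0.004     ]
[ 0.53456958 -0.34363577  0.2356563 ] [[-0.9672, 0.2541, 0.0029], [0.2541, 0.9672, -0.0025], [-0.0034, -0.0016, -1.0]]
```

Emit:
move_arm --moves "0.04 0.02 0.4 0 0 0 1;0.04 0.02 0.8 0 0 0 1;0.04 0.02 0.9 0 0 0 1;0.04 0.02 0.9 0 0 0 1"

```text
time: 4.05
position: [0.5297, -0.3406, 0.1433]
tool_rot: [0.129, 0.992, 0.0, -0.001]
ft_force: [-0.1, -0.1, -0.4]
grip_width: 0.087
grip_force: 0.0
```

Emit:
move_arm --moves "0 0 0.3 0 0 0 1;0 0 0.6 0 0 0 1;0 0 0.82 0 0 0 1;0 0 0.82 0 0 0 1;0 0 0.82 0 0 0 1"

```text
time: 4.55
position: [0.5312, -0.3423, 0.0637]
tool_rot: [0.129, 0.992, -0.001, 0.002]
ft_force: [0.9, 0.2, 0.8]
grip_width: 0.0873
grip_force: 0.0
```

Emit:
move_arm --moves "0 0 0 0 0 0 0.3;0 0 0 0 0 0 0.2;0 0 0 0 0 0 0.2;0 0 0 0 0 0 0.2;0 0 0 0 0 0 0.2;0 0 0 0 0 0 0.2;0 0 0 0 0 0 0.2;0 0 0 0 0 0 0.2" --squeeze 55

```text
time: 5.35
position: [0.5297, -0.341, 0.0615]
tool_rot: [0.129, 0.992, -0.0, -0.0]
ft_force: [-0.8, -1.5, 1.3]
grip_width: 0.0309
grip_force: 1.3
```

Emit:
move_arm --moves "0 0 0 0 0 0 0.2;0 0 0 0 0 0 0.2;0 0 0 0 0 0 0.2;0 0 0 0 0 0 0.2" --squeeze 55

```text
time: 5.75
position: [0.5296, -0.3411, 0.0614]
tool_rot: [0.129, 0.992, -0.0, -0.0]
ft_force: [-0.4, -0.9, -1.3]
grip_width: 0.0287
grip_force: 55.0
```

Emit:
move_arm --moves "0 0 -0.2 0 0 0 0.2;0 0 -0.5 0 0 0 0.2;0 0 -0.9 0 0 0 0.2;0 0 -1 0 0 0 0.2;0 0 -1 0 0 0 0.2;0 0 -1 0 0 0 0.2"

```text
time: 6.35
position: [0.5288, -0.34, 0.1601]
tool_rot: [0.129, 0.992, 0.001, -0.001]
ft_force: [-0.5, 0.5, -3.1]
grip_width: 0.0291
grip_force: 55.0
```

Run:
```python
from h import *
from rig import robot
o=robot.get_obs();f=[];p=[]
for i in range(3):
    robot.camera("scene");o=robot.get_obs();f.append(o["ft_force"]);p.append(o["position"])
c=snap(robot,"wrist","w4");o=robot.get_obs()
print(o["time"],np.mean(p,0),np.std(p,0),np.mean(f,0),np.std(f,0),o["grip_force"],o["tool_rot"])
pm=np.mean(p,0);r=R.from_quat(o["tool_rot"])
C=np.array([.551,-.0115]);a=np.radians(75);yv=np.array([np.cos(a),np.sin(a)])
for n,k in(("F",-.048),("M",.048)):
    t=np.append(C+k*yv,.165);o["position"]=pm;print(n,t,rel(o,t)[0])
```

```text
6.55 [ 0.52849165 -0.33987927  0.15932302] [7.08963899e-05 8.15718151e-05 9.92796209e-05] [ 0.43013109 -0.28754727 -2.86921667] [0.29456153 0.38456006 0.71780908] 54.9809940950945 [ 0.12897572  0.99164587  0.00112775 -0.00157014]
F [ 0.53857669 -0.05786444  0.165     ] [ 0.624  2.752 -0.05 ]
M [0.56342331 0.03486444 0.165     ] [ 0.621  3.712 -0.048]
```

View pics/w4.png

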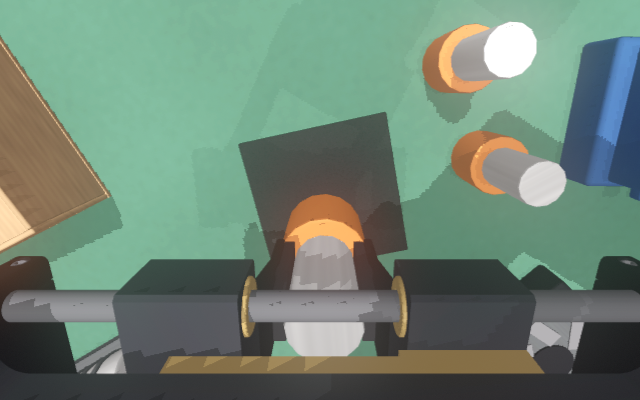

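The tamper is firmly held upright at (325,290). I lift and carry it over the fixed-jaw end.

Emit:
move_arm --moves "0 0 -0.4 0 0 0 0.2;0 0 -0.7 0 0 0 0.2;0.2 0.4 -0.7 0 0 0 0.2;0.4 0.7 -0.7 0 0 0 0.2;0.62 1 -0.7 0 0 0 0.2"

```text
time: 7.05
position: [0.4946, -0.2271, 0.2307]
tool_rot: [0.129, 0.992, 0.0, -0.001]
ft_force: [-0.3, 0.3, -2.5]
grip_width: 0.0292
grip_force: 55.0
```

Emit:
move_arm --moves "0 0.4 0 0 0 0 0.2;0 0.8 0 0 0 0 0.2;0 1 0 0 0 0 0.2"

```text
time: 7.35
position: [0.5203, -0.1285, 0.2307]
tool_rot: [0.128, 0.992, 0.001, -0.001]
ft_force: [-0.4, -0.7, -2.8]
grip_width: 0.0289
grip_force: 55.0
```

Emit:
move_arm --moves "0 0.4 0 0 0 0 0.2;0 0.75 0 0 0 0 0.2;0 0.75 0 0 0 0 0.2;0 0.75 0 0 0 0 0.2;0 0.75 0 0 0 0 0.2"

```text
time: 7.85
position: [0.5398, -0.06, 0.231]
tool_rot: [0.129, 0.992, -0.0, -0.0]
ft_force: [-0.1, 0.6, -3.5]
grip_width: 0.0293
grip_force: 55.0
```

Run:
```python
from h import *
from rig import robot
c=snap(robot,"wrist","w5");snap(robot,"side","d5");s=snap(robot,"scene","s5");o=robot.get_obs()
print(o["time"],o["position"],o["ft_force"],rel(o,[.5386,-.0579,.165]))
a=load("w5")["image"][60:400,120:640,::-1];d=load("d5")["image"][170:270,270:390,::-1];d=cv2.resize(d,(408,340),interpolation=2)
s=cv2.resize(s["image"][170:270,250:390,::-1],(390,240),interpolation=2)
v=np.zeros((590,800,3),np.uint8);v[:340,:520]=a;v[340:580,:390]=s;v[340:580,400:688]=cv2.resize(d,(288,240));cv2.imwrite("pics/v5.png",v)
```

```text
8.0 [ 0.53992121 -0.0604503   0.23135807] [ 0.27240995 -0.56063333 -2.74068224] (array([0.019, 0.021, 0.664]), array([0., 0., 0.]))
```

View pics/v5.png

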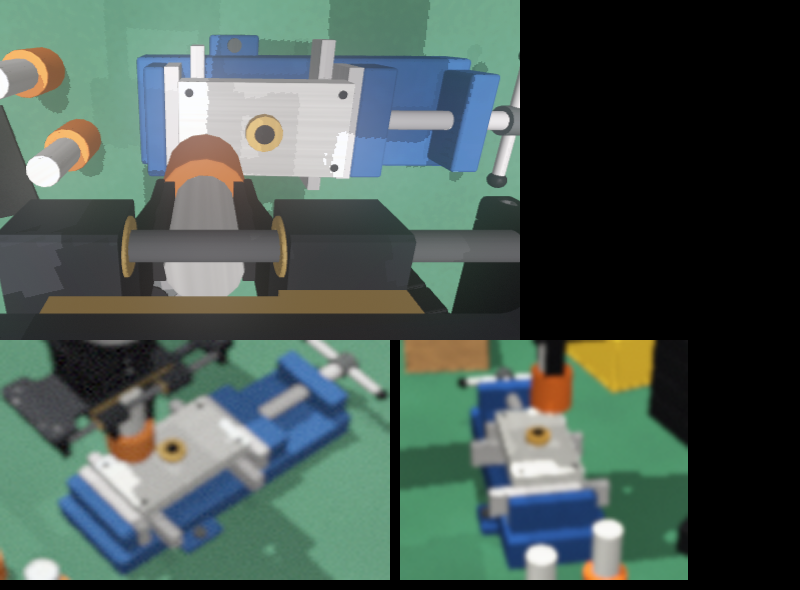

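Here the boss is at (384,193) in full pixels, with screws at (309,153), (463,155) and (454,228). The foot hovers over the fixed end.

Run:
```python
from h import *
from rig import robot
a,b,e=load("w1"),load("w2"),load("w5");o=robot.get_obs()
for n,p,q,r in [("boss",(337,260),(496,203),(384,193)),("TR",(391,234),(555,177),(463,155)),("BR",(388,282),(543,229),(454,228))]:
    X=tri((a,p),(b,q),(e,r));print(n,X.round(4),[(proj(c,X)-z).round(1).tolist() for c,z in((a,p),(b,q),(e,r))])
X=tri((b,(443,172)),(e,(309,153)));print("TL",X)
for z in(.098,.103,.108): print(z,onz(e,(309,153),z),onz(e,(463,155),z),onz(e,(454,228),z),"boss",onz(e,(384,193),z+.01))
```

```text
boss [ 0.5506 -0.0124  0.1108] [[-0.2, -0.6], [0.3, 0.1], [-0.1, 0.8]]
TR [0.5372 0.0554 0.1057] [[-0.0, 0.4], [-0.3, -0.5], [0.4, 0.1]]
BR [0.5981 0.04   0.1038] [[-0.5, -0.3], [-0.2, -0.0], [0.9, 0.4]]
TL [ 0.50484341 -0.06228212  0.10071596]
0.098 [ 0.50554227 -0.06262599  0.098     ] [0.53911265 0.0576188  0.098     ] [0.60040868 0.04095349 0.098     ] boss [ 0.55085423 -0.01192312  0.108     ]
0.103 [ 0.50477158 -0.06220543  0.103     ] [0.53775292 0.05592952 0.103     ] [0.59797344 0.03955661 0.103     ] boss [ 0.54923155 -0.01240926  0.113     ]
0.108 [ 0.50400089 -0.06178488  0.108     ] [0.5363932  0.05424023 0.108     ] [0.59553821 0.03815974 0.108     ] boss [ 0.54760886 -0.01289541  0.118     ]
```

Emit:
move_arm --moves "0.02 0.02 0.3 0 0 0 0.2;0.02 0.02 0.55 0 0 0 0.2;0.02 0.02 0.65 0 0 0 0.2;0.02 0.02 0.65 0 0 0 0.2;0.02 0.02 0.65 0 0 0 0.2"

```text
time: 8.5
position: [0.5394, -0.0575, 0.1672]
tool_rot: [0.129, 0.992, -0.0, 0.001]
ft_force: [-0.2, -0.8, -2.3]
grip_width: 0.0288
grip_force: 55.0
```

Emit:
move_arm --moves "0 0 0.02 0 0 0 0.2;0 0 0.04 0 0 0 0.2;0 0 0.06 0 0 0 0.2;0 0 0.07 0 0 0 0.2;0 0 0.07 0 0 0 0.2"

```text
time: 9.0
position: [0.5386, -0.0568, 0.1595]
tool_rot: [0.129, 0.992, 0.0, -0.0]
ft_force: [0.2, -0.2, -3.0]
grip_width: 0.0291
grip_force: 55.0
```

Emit:
move_arm --moves "0 0 0.01 0 0 0 0.2;0 0 0.02 0 0 0 0.2;0 0 0.02 0 0 0 0.2;0 0 0.02 0 0 0 0.2"

```text
time: 9.4
position: [0.5387, -0.0569, 0.1575]
tool_rot: [0.129, 0.992, -0.0, -0.0]
ft_force: [0.4, -0.3, -2.0]
grip_width: 0.0295
grip_force: 55.0
```

Emit:
move_arm --moves "0 0 0.01 0 0 0 0.2;0 0 0.02 0 0 0 0.2;0 0 0.02 0 0 0 0.2;0 0 0.02 0 0 0 0.2"

```text
time: 9.8
position: [0.5387, -0.0569, 0.1555]
tool_rot: [0.129, 0.992, 0.0, 0.0]
ft_force: [-0.6, -1.1, -1.5]
grip_width: 0.0291
grip_force: 55.0
```

Emit:
move_arm --moves "0 0 0.01 0 0 0 0.2;0 0 0.02 0 0 0 0.2;0 0 0.02 0 0 0 0.2;0 0 0.02 0 0 0 0.2"

```text
time: 10.2
position: [0.5387, -0.0569, 0.1539]
tool_rot: [0.129, 0.992, -0.0, 0.0]
ft_force: [0.3, 0.4, 3.8]
grip_width: 0.0292
grip_force: 55.0
```

Emit:
move_arm --moves "0 0 0.01 0 0 0 0.2;0 0 0.02 0 0 0 0.2;0 0 0.02 0 0 0 0.2;0 0 0.02 0 0 0 0.2"

```text
time: 10.6
position: [0.5389, -0.0566, 0.1531]
tool_rot: [0.129, 0.992, 0.0, 0.001]
ft_force: [-2.5, 0.9, 11.4]
grip_width: 0.0293
grip_force: 55.0
```

Emit:
move_arm --moves "0 0 0.01 0 0 0 0.2;0 0 0.015 0 0 0 0.2;0 0 0.015 0 0 0 0.2;0 0 0.015 0 0 0 0.2;0 0 0.015 0 0 0 0.2"

```text
time: 11.1
position: [0.539, -0.0561, 0.1523]
tool_rot: [0.129, 0.992, 0.001, 0.001]
ft_force: [-3.6, 2.7, 15.7]
grip_width: 0.0295
grip_force: 55.0
```

Emit:
move_arm --moves "0 0 0.01 0 0 0 0.2;0 0 0.01 0 0 0 0.2;0 0 0.01 0 0 0 0.2;0 0 0.01 0 0 0 0.2"

```text
time: 11.5
position: [0.539, -0.056, 0.1522]
tool_rot: [0.129, 0.992, 0.001, 0.001]
ft_force: [-5.2, 2.5, 21.1]
grip_width: 0.0289
grip_force: 55.0
```

Emit:
move_arm --moves "0 0 -0.05 0 0 0 0.2;0 0 -0.2 0 0 0 0.2;0 0 -0.5 0 0 0 0.2;0 0 -0.5 0 0 0 0.2;0 0 -0.5 0 0 0 0.2"

```text
time: 12.0
position: [0.5387, -0.0569, 0.1987]
tool_rot: [0.129, 0.992, -0.0, 0.0]
ft_force: [-0.7, 1.0, -1.9]
grip_width: 0.0288
grip_force: 55.0
```

Emit:
move_arm --moves "0 0.4 0 0 0 0 0.2;0 0.8 0 0 0 0 0.2;0 0.95 0 0 0 0 0.2;0 0.95 0.2 0 0 0 0.2;0 0.95 0.34 0 0 0 0.2;0 0.95 0.34 0 0 0 0.2;0 0.95 0.34 0 0 0 0.2"

```text
time: 12.7
position: [0.5623, 0.0348, 0.1639]
tool_rot: [0.129, 0.992, -0.0, -0.001]
ft_force: [0.3, -0.3, -2.2]
grip_width: 0.0292
grip_force: 55.0
```

Emit:
move_arm --moves "0 0 0.015 0 0 0 0.2;0 0 0.03 0 0 0 0.2;0 0 0.03 0 0 0 0.2;0 0 0.03 0 0 0 0.2"

```text
time: 13.1
position: [0.5631, 0.0348, 0.1624]
tool_rot: [0.129, 0.992, -0.0, 0.0]
ft_force: [0.7, 0.7, -2.0]
grip_width: 0.0292
grip_force: 55.0
```

Emit:
move_arm --moves "0 0 0.01 0 0 0 0.2;0 0 0.02 0 0 0 0.2;0 0 0.02 0 0 0 0.2;0 0 0.02 0 0 0 0.2"

```text
time: 13.5
position: [0.5629, 0.035, 0.16]
tool_rot: [0.129, 0.992, -0.0, -0.0]
ft_force: [0.5, 0.1, -2.8]
grip_width: 0.0288
grip_force: 55.0
```

Emit:
move_arm --moves "0 0 0.01 0 0 0 0.2;0 0 0.02 0 0 0 0.2;0 0 0.02 0 0 0 0.2;0 0 0.02 0 0 0 0.2"

```text
time: 13.9
position: [0.5629, 0.035, 0.158]
tool_rot: [0.129, 0.992, 0.0, -0.0]
ft_force: [-0.7, -0.4, -2.2]
grip_width: 0.0296
grip_force: 55.0
```

Emit:
move_arm --moves "0 0 0.01 0 0 0 0.2;0 0 0.02 0 0 0 0.2;0 0 0.02 0 0 0 0.2;0 0 0.02 0 0 0 0.2"

```text
time: 14.3
position: [0.5629, 0.035, 0.156]
tool_rot: [0.129, 0.992, 0.0, -0.0]
ft_force: [-0.3, -0.3, -2.3]
grip_width: 0.0295
grip_force: 55.0
```

Emit:
move_arm --moves "0 0 0.01 0 0 0 0.2;0 0 0.02 0 0 0 0.2;0 0 0.02 0 0 0 0.2;0 0 0.02 0 0 0 0.2"

```text
time: 14.7
position: [0.5629, 0.035, 0.154]
tool_rot: [0.129, 0.992, 0.0, -0.0]
ft_force: [-0.5, -0.8, -2.9]
grip_width: 0.0291
grip_force: 55.0
```

Emit:
move_arm --moves "0 0 0.01 0 0 0 0.2;0 0 0.02 0 0 0 0.2;0 0 0.02 0 0 0 0.2;0 0 0.02 0 0 0 0.2"

```text
time: 15.1
position: [0.5631, 0.035, 0.1524]
tool_rot: [0.129, 0.992, 0.0, 0.0]
ft_force: [0.0, 0.2, -0.1]
grip_width: 0.0293
grip_force: 55.0
```

Emit:
move_arm --moves "0 0 0.01 0 0 0 0.2;0 0 0.02 0 0 0 0.2;0 0 0.02 0 0 0 0.2;0 0 0.02 0 0 0 0.2"

```text
time: 15.5
position: [0.5632, 0.035, 0.1523]
tool_rot: [0.129, 0.992, -0.0, 0.001]
ft_force: [-3.1, 0.5, 12.7]
grip_width: 0.0295
grip_force: 55.0
```

Emit:
move_arm --moves "0 0 0.01 0 0 0 0.2;0 0 0.015 0 0 0 0.2;0 0 0.015 0 0 0 0.2;0 0 0.015 0 0 0 0.2"

```text
time: 15.9
position: [0.5632, 0.035, 0.1522]
tool_rot: [0.129, 0.992, -0.0, 0.001]
ft_force: [-6.1, 0.2, 21.5]
grip_width: 0.0291
grip_force: 55.0
```

Emit:
move_arm --moves "0 0 -0.05 0 0 0 0.2;0 0 -0.2 0 0 0 0.2;0 0 -0.5 0 0 0 0.2;0 -0.4 -0.5 0 0 0 0.2;0 -0.8 -0.5 0 0 0 0.2;0 -0.95 -0.5 0 0 0 0.2;0 -0.95 -0.2 0 0 0 0.2;0 -0.95 -0.1 0 0 0 0.2;0 -0.95 -0.1 0 0 0 0.2"

```text
time: 16.8
position: [0.537, -0.056, 0.1565]
tool_rot: [0.129, 0.992, 0.001, -0.003]
ft_force: [-0.7, 0.0, -2.2]
grip_width: 0.0295
grip_force: 55.0
```

Emit:
move_arm --moves "0 0 0.03 0 0 0 0.2;0 0 0.05 0 0 0 0.2;0 0 0.06 0 0 0 0.2;0 0 0.07 0 0 0 0.2;0 0 0.07 0 0 0 0.2"

```text
time: 17.3
position: [0.5391, -0.0567, 0.1523]
tool_rot: [0.129, 0.992, 0.0, 0.001]
ft_force: [-1.8, 0.3, 1.5]
grip_width: 0.029
grip_force: 55.0
```

Emit:
move_arm --moves "0 0 0.01 0 0 0 0.2;0 0 0.02 0 0 0 0.2;0 0 0.03 0 0 0 0.2;0 0 0.03 0 0 0 0.2;0 0 0.03 0 0 0 0.2"

```text
time: 17.8
position: [0.5392, -0.0567, 0.1522]
tool_rot: [0.129, 0.992, -0.0, 0.001]
ft_force: [-4.8, 1.2, 20.6]
grip_width: 0.029
grip_force: 55.0
```

Both ends stop hard at the same height, so the plate is level. I lift off and go to the near end of the fixed-jaw parallel.

Emit:
move_arm --moves "0 0 -0.05 0 0 0 0.2;0 0 -0.3 0 0 0 0.2;0 0 -0.5 0 0 0 0.2;0.4 -0.09 -0.5 0 0 0 0.2;0.8 -0.09 -0.5 0 0 0 0.2;1 -0.09 -0.5 0 0 0 0.2;1 -0.09 -0.2 0 0 0 0.2;1 -0.09 0.1 0 0 0 0.2;1 -0.09 0.36 0 0 0 0.2;1 -0.09 0.36 0 0 0 0.2;1 -0.09 0.36 0 0 0 0.2"

```text
time: 18.9
position: [0.4397, -0.04, 0.1125]
tool_rot: [0.129, 0.992, 0.0, -0.0]
ft_force: [-0.1, -1.2, -2.2]
grip_width: 0.029
grip_force: 55.0
```

Run:
```python
from h import *
from rig import robot
w=snap(robot,"wrist","w6");s=snap(robot,"scene","s6");d=snap(robot,"side","d6");o=robot.get_obs()
print(o["time"],o["position"],o["ft_force"],R.from_quat(o["tool_rot"]).as_matrix().round(3).tolist())
v=np.zeros((590,800,3),np.uint8);v[:300,:480]=w["image"][100:400,80:560,::-1]
v[300:580,:390]=cv2.resize(s["image"][170:270,250:390,::-1],(390,280),interpolation=2);v[300:580,400:736]=cv2.resize(d["image"][170:270,270:390,::-1],(336,280),interpolation=2);cv2.imwrite("pics/v6.png",v)
```

```text
19.05 [ 0.44076485 -0.04032596  0.11370329] [ 0.65675366 -0.59351856 -2.63462725] [[-0.967, 0.256, 0.003], [0.256, 0.967, -0.001], [-0.003, -0.0, -1.0]]
```

View pics/v6.png

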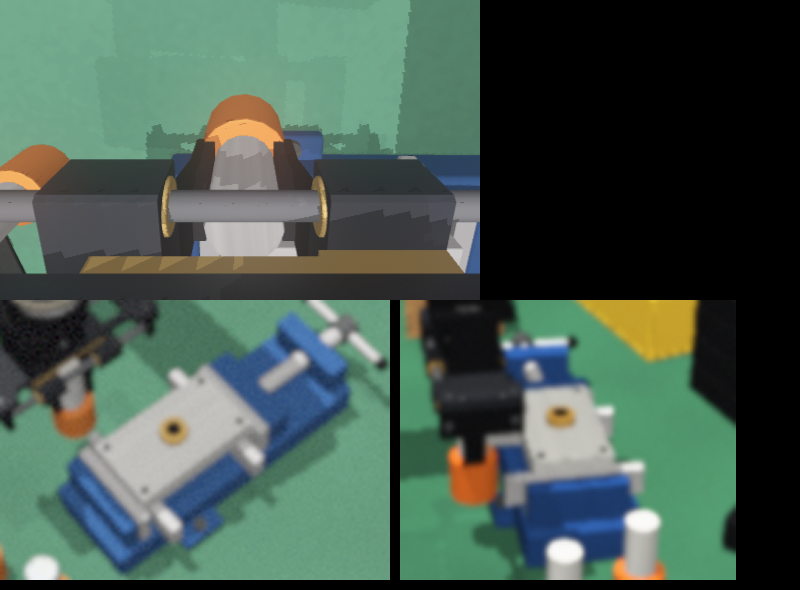

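The composite shows the plate level and the foot beside the fixed-jaw parallel's near end. I approach gently.

Emit:
move_arm --moves "-0.03 0 0 0 0 0 0.2;-0.05 0 0 0 0 0 0.2;-0.06 0 0 0 0 0 0.2;-0.06 0 0 0 0 0 0.2;-0.06 0 0 0 0 0 0.2"

```text
time: 19.55
position: [0.4455, -0.0415, 0.1126]
tool_rot: [0.129, 0.992, 0.0, -0.0]
ft_force: [0.2, -0.4, -3.0]
grip_width: 0.0295
grip_force: 55.0
```

Emit:
move_arm --moves "-0.01 0 0 0 0 0 0.2;-0.015 0 0 0 0 0 0.2;-0.015 0 0 0 0 0 0.2;-0.015 0 0 0 0 0 0.2"

```text
time: 19.95
position: [0.4469, -0.0419, 0.1125]
tool_rot: [0.129, 0.992, 0.0, -0.0]
ft_force: [-0.4, -0.9, -2.6]
grip_width: 0.0296
grip_force: 55.0
```

Emit:
move_arm --moves "-0.005 0 0 0 0 0 0.2;-0.01 0 0 0 0 0 0.2;-0.01 0 0 0 0 0 0.2;-0.01 0 0 0 0 0 0.2"

```text
time: 20.35
position: [0.4478, -0.0421, 0.1125]
tool_rot: [0.129, 0.992, 0.0, -0.0]
ft_force: [0.0, -0.1, -2.4]
grip_width: 0.0294
grip_force: 55.0
```

Emit:
move_arm --moves "-0.005 0 0 0 0 0 0.2;-0.005 0 0 0 0 0 0.2;-0.005 0 0 0 0 0 0.2"

```text
time: 20.65
position: [0.4479, -0.0421, 0.1125]
tool_rot: [0.129, 0.992, 0.0, -0.001]
ft_force: [-2.3, 0.9, -1.2]
grip_width: 0.0297
grip_force: 55.0
```

Emit:
move_arm --moves "-0.001 0 0 0 0 0 0.2;-0.001 0 0 0 0 0 0.2;-0.001 0 0 0 0 0 0.2"

```text
time: 20.95
position: [0.4479, -0.0421, 0.1125]
tool_rot: [0.129, 0.992, 0.0, -0.001]
ft_force: [-3.0, -0.2, -0.6]
grip_width: 0.0287
grip_force: 55.0
```

```bash
cat > f.py <<'E'
from h import *
from rig import robot
F=[];p=[]
for i in range(8):
    robot.camera("scene");o=robot.get_obs();F.append(o["ft_force"]@[-.967,.256,0]);p.append(o["position"])
print(o["time"],np.round(F,1),np.mean(F),p[0],p[-1])
E
python3 f.py
```

```text
21.35 [3.1 2.7 2.9 3.  3.2 3.  2.5 4. ] 3.027026141184161 [ 0.44791338 -0.04211938  0.11248183] [ 0.44798979 -0.04213485  0.11249094]
```

Steady 3.0 N for 0.8 s and no slide. Now the moving-jaw parallel.

Emit:
move_arm --moves "0.05 0 0 0 0 0 0.2;0.15 0 0 0 0 0 0.2;0.15 0.3 0 0 0 0 0.2;0.15 0.7 0 0 0 0 0.2;0.15 1 0 0 0 0 0.2;0.15 1 0 0 0 0 0.2"

```text
time: 21.95
position: [0.4606, 0.0609, 0.1128]
tool_rot: [0.127, 0.992, 0.0, 0.002]
ft_force: [0.7, 0.2, -2.7]
grip_width: 0.0292
grip_force: 55.0
```

Emit:
move_arm --moves "0 0.12 0 0 0 0 0.2;-0.03 0.12 0 0 0 0 0.2;-0.06 0.12 0 0 0 0 0.2;-0.08 0.12 0 0 0 0 0.2;-0.08 0.12 0 0 0 0 0.2;-0.08 0.12 0 0 0 0 0.2"

```text
time: 22.55
position: [0.4703, 0.0672, 0.1125]
tool_rot: [0.129, 0.992, -0.0, -0.0]
ft_force: [-0.9, -0.4, -2.7]
grip_width: 0.0295
grip_force: 55.0
```

Emit:
move_arm --moves "-0.01 0 0 0 0 0 0.2;-0.02 0 0 0 0 0 0.2;-0.02 0 0 0 0 0 0.2"

```text
time: 22.85
position: [0.4716, 0.0672, 0.1125]
tool_rot: [0.129, 0.992, -0.0, -0.001]
ft_force: [-2.1, -0.9, -1.9]
grip_width: 0.0288
grip_force: 55.0
```

Emit:
move_arm --moves "-0.005 0 0 0 0 0 0.2;-0.01 0 0 0 0 0 0.2;-0.01 0 0 0 0 0 0.2"

```text
time: 23.15
position: [0.4718, 0.0672, 0.1124]
tool_rot: [0.129, 0.992, -0.0, -0.002]
ft_force: [-4.1, 0.3, -0.4]
grip_width: 0.029
grip_force: 55.0
```

Emit:
move_arm --moves "0.001 0 0 0 0 0 0.2;0.001 0 0 0 0 0 0.2;0.001 0 0 0 0 0 0.2"

```text
time: 23.45
position: [0.4718, 0.0672, 0.1124]
tool_rot: [0.129, 0.992, -0.0, -0.001]
ft_force: [-4.5, 0.8, 1.3]
grip_width: 0.0289
grip_force: 55.0
```

```bash
python3 f.py
```

```text
23.85 [4.6 5.3 5.  4.8 6.2 6.1 5.  4.8] 5.229144316564463 [0.47188036 0.06721236 0.11238851] [0.47183595 0.06719615 0.11237339]
```

Emit:
move_arm --moves "0.004 0 0 0 0 0 0.2;0.004 0 0 0 0 0 0.2;0.004 0 0 0 0 0 0.2"

```text
time: 24.15
position: [0.4718, 0.0672, 0.1124]
tool_rot: [0.129, 0.992, -0.0, -0.001]
ft_force: [-5.8, -0.0, -0.7]
grip_width: 0.0289
grip_force: 55.0
```

```bash
python3 f.py
```

```text
24.55 [4.2 5.  5.3 5.5 5.4 4.6 4.7 4.8] 4.937453029861846 [0.47186102 0.06722276 0.1123707 ] [0.47183639 0.0672413  0.11238313]
```

Emit:
move_arm --moves "0.006 0 0 0 0 0 0.2;0.006 0 0 0 0 0 0.2;0.006 0 0 0 0 0 0.2"

```text
time: 24.85
position: [0.4718, 0.0673, 0.1124]
tool_rot: [0.129, 0.992, -0.0, -0.001]
ft_force: [-4.2, 0.7, -1.0]
grip_width: 0.0292
grip_force: 55.0
```

```bash
python3 f.py
```

```text
25.25 [3.7 5.6 4.4 5.  5.4 4.1 3.9 4.3] 4.550868707308746 [0.47175358 0.06727117 0.11237892] [0.47178347 0.06726784 0.11238651]
```

Both parallels hold. I retreat, lift and carry the tamper back to the pad.

Emit:
move_arm --moves "0.05 0 0 0 0 0 0.2;0.2 0 0 0 0 0 0.2;0.2 0 -0.4 0 0 0 0.2;0.2 0 -0.8 0 0 0 0.2;0.2 0 -1 0 0 0 0.2"

```text
time: 25.75
position: [0.4575, 0.0722, 0.2163]
tool_rot: [0.129, 0.992, 0.0, 0.007]
ft_force: [0.6, 0.8, -2.1]
grip_width: 0.029
grip_force: 55.0
```

Emit:
move_arm --moves "0 0 -0.2 0 0 0 0.2;-0.2 -0.4 -0.2 0 0 0 0.2;-0.4 -0.8 -0.2 0 0 0 0.2;-0.5 -1 -0.2 0 0 0 0.2"

```text
time: 26.15
position: [0.4799, -0.0408, 0.2342]
tool_rot: [0.129, 0.992, -0.001, 0.005]
ft_force: [0.4, 0.9, -3.1]
grip_width: 0.0289
grip_force: 55.0
```

Emit:
move_arm --moves "-0.2 -0.4 0 0 0 0 0.2;-0.4 -0.8 0 0 0 0 0.2;-0.5 -1 0 0 0 0 0.2"

```text
time: 26.45
position: [0.5023, -0.1518, 0.2339]
tool_rot: [0.13, 0.991, -0.002, 0.005]
ft_force: [-0.2, 0.7, -1.4]
grip_width: 0.0288
grip_force: 55.0
```

Emit:
move_arm --moves "-0.2 -0.4 0 0 0 0 0.2;-0.4 -0.8 0 0 0 0 0.2;-0.5 -1 0 0 0 0 0.2"

```text
time: 26.75
position: [0.5245, -0.2619, 0.2337]
tool_rot: [0.13, 0.991, -0.003, 0.005]
ft_force: [0.3, 0.1, -1.8]
grip_width: 0.0294
grip_force: 55.0
```

Emit:
move_arm --moves "-0.2 -0.4 0 0 0 0 0.2;-0.38 -0.77 0 0 0 0 0.2;-0.38 -0.77 0 0 0 0 0.2;-0.38 -0.77 0 0 0 0 0.2"

```text
time: 27.15
position: [0.5393, -0.3421, 0.2327]
tool_rot: [0.13, 0.992, -0.001, 0.002]
ft_force: [-0.1, -0.2, -2.6]
grip_width: 0.0292
grip_force: 55.0
```

Run:
```python
from h import *
from rig import robot
w=snap(robot,"wrist","w7");o=robot.get_obs();print(o["time"],o["position"],o["ft_force"],rel(o,[.538,-.34,.0615]))
```

```text
27.2 [ 0.53879608 -0.34054675  0.23252787] [-0.00378087  0.12303586 -1.92435471] (array([0.013, 0.004, 1.71 ]), array([0., 0., 0.]))
```

Emit:
move_arm --moves "0 0 0.3 0 0 0 0.2;0 0 0.6 0 0 0 0.2;0 0 0.9 0 0 0 0.2;0 0 1 0 0 0 0.2"

```text
time: 27.6
position: [0.5369, -0.3372, 0.1298]
tool_rot: [0.128, 0.992, 0.002, -0.002]
ft_force: [-0.4, -0.4, -1.6]
grip_width: 0.0292
grip_force: 55.0
```

Emit:
move_arm --moves "0 0 0.25 0 0 0 0.2;0 0 0.5 0 0 0 0.2;0 0 0.6 0 0 0 0.2;0 0 0.66 0 0 0 0.2;0 0 0.66 0 0 0 0.2;0 0 0.66 0 0 0 0.2"

```text
time: 28.2
position: [0.539, -0.3407, 0.0678]
tool_rot: [0.129, 0.992, -0.001, 0.001]
ft_force: [-0.1, -0.9, -2.3]
grip_width: 0.0295
grip_force: 55.0
```

Emit:
move_arm --moves "0 0 0.01 0 0 0 0.2;0 0 0.02 0 0 0 0.2;0 0 0.03 0 0 0 0.2;0 0 0.03 0 0 0 0.2;0 0 0.03 0 0 0 0.2"

```text
time: 28.7
position: [0.5382, -0.3402, 0.0636]
tool_rot: [0.129, 0.992, -0.0, 0.0]
ft_force: [0.5, -0.1, -2.0]
grip_width: 0.0291
grip_force: 55.0
```

Emit:
move_arm --moves "0 0 0.01 0 0 0 0.2;0 0 0.015 0 0 0 0.2;0 0 0.015 0 0 0 0.2;0 0 0.015 0 0 0 0.2"

```text
time: 29.1
position: [0.5382, -0.3402, 0.062]
tool_rot: [0.129, 0.992, 0.0, -0.0]
ft_force: [0.4, -1.2, -2.9]
grip_width: 0.0292
grip_force: 55.0
```

Emit:
move_arm --moves "0 0 0.005 0 0 0 0.2;0 0 0.01 0 0 0 0.2;0 0 0.01 0 0 0 0.2;0 0 0.01 0 0 0 0.2"

```text
time: 29.5
position: [0.5383, -0.3402, 0.0614]
tool_rot: [0.129, 0.992, -0.0, 0.0]
ft_force: [-1.2, 0.0, 0.3]
grip_width: 0.0294
grip_force: 55.0
```

Standing on the pad now. I release and lift away.

Emit:
move_arm --moves "0 0 0 0 0 0 0.4;0 0 0 0 0 0 0.6;0 0 0 0 0 0 0.9;0 0 0 0 0 0 0.9;0 0 0 0 0 0 0.9;0 0 0 0 0 0 0.9;0 0 0 0 0 0 0.9;0 0 0 0 0 0 0.9"

```text
time: 30.3
position: [0.5382, -0.3402, 0.061]
tool_rot: [0.129, 0.992, 0.0, 0.0]
ft_force: [0.3, -0.7, -0.3]
grip_width: 0.0764
grip_force: 0.0
```

Emit:
move_arm --moves "0 0 -0.2 0 0 0 0.9;0 0 -0.5 0 0 0 0.9;0 0 -0.9 0 0 0 0.9;0 0 -1 0 0 0 0.9"

```text
time: 30.7
position: [0.5403, -0.342, 0.1656]
tool_rot: [0.129, 0.992, -0.002, 0.003]
ft_force: [0.5, -0.6, 0.6]
grip_width: 0.0783
grip_force: 0.0
```

Emit:
move_arm --moves "0 0 -0.4 0 0 0 0.9;0 0 -0.8 0 0 0 0.9;0 0 -1 0 0 0 0.9;0 0 -1 0 0 0 0.9;0 0 -1 0 0 0 0.9"

```text
time: 31.2
position: [0.5377, -0.3397, 0.2602]
tool_rot: [0.129, 0.992, 0.0, -0.0]
ft_force: [-0.0, -0.1, -1.1]
grip_width: 0.0785
grip_force: 0.0
```

Run:
```python
from h import *
from rig import robot
w=snap(robot,"wrist","w8");s=snap(robot,"scene","s8");o=robot.get_obs();print(o["time"],o["position"],o["ft_force"],o["grip_width"])
v=np.zeros((600,640,3),np.uint8);v[:260]=w["image"][:260,:,::-1];v[260:600,:544]=cv2.resize(s["image"][170:340,190:462,::-1],(544,340));cv2.imwrite("pics/v8.png",v)
```

```text
31.3 [ 0.53715387 -0.33925095  0.25872414] [-1.25663532 -0.150827   -0.3084346 ] 0.07849679815229405
```

View pics/v8.png

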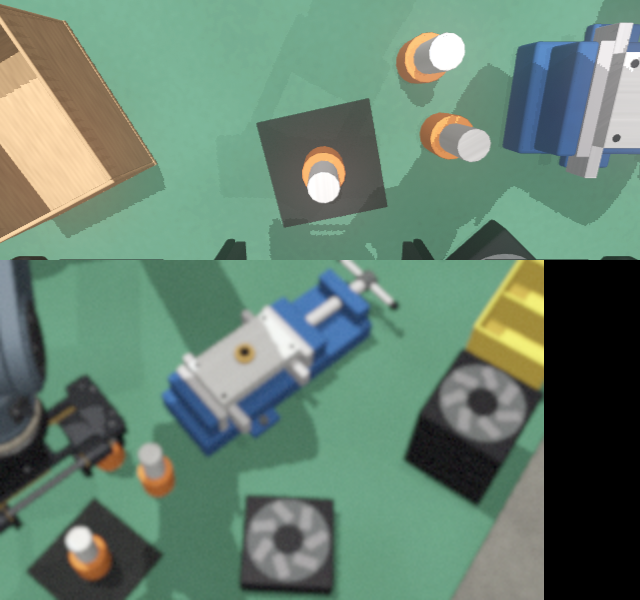

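The tamper stands upright on the pad at (323,178), the plate is level, the parallels are in place and the other things are undisturbed.

```bash
python3 -c "
from rig import robot
print(robot.hand_in())"
```

```text
the job is handed in; nothing more can be done
None
```

The job is handed in: the plate is bedded level at both ends (about 24 N each), neither parallel slid when pushed (fixed jaw about 3 N; moving jaw about 5 N, above the suggested 3 N), and the tamper is upright on its pad.

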